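# Book a planed blank into the batch tray and flip its bay marker to green

## Task

The reddish-brown blank has been planed: without picking it up, push it along its bay until it is fully home against the tray's back stop. Then, without pinching it, flip that bay's marker paddle over its hinge with a fingertip so that it lies flat on the far side showing green. Leave the other two blanks, their red markers and the things lying round the tray as they are.

Things in the scene. Friction and masses are not known exactly. Their poses are not given: they have to be found in the camera images.
- tray: wooden batch tray with three bays side by side, fixed on the table, 228 mm wide. Origin on the table under the markers' hinge line; x from the open bay mouths (robot side) to the back, y left, z up. Floor 9 mm thick, x = -200 to +30 mm. Bays centred at y = +72 (left), 0 (middle), -72 mm (right), 60 mm wide between lane strips 12 mm wide, top at z = 21 mm (x = -170 to -20 mm)
- tray_stop (a point): middle of the foot of the back stop's front face, at tray x = -20 mm and 9 mm above the table (floor level): an upright board across all three bays, up to z = 71 mm
- tray_rail (a point): middle of the top of the top rail, 83 mm above the table: a wooden rail 46 mm wide (tray x = -23 to +23 mm) and 12 mm thick on the back stop; it carries the hinge rod and the three marker paddles, 7 mm above it
- red_blank_centre (a point): centre of the reddish-brown planed wooden blank, 110 mm long (lying along its bay, tray x), 50 mm wide, 28 mm high, under 0.2 kg, loose; it lies on the tray floor in one of the three bays (which one varies), some 40 to 60 mm short of the back stop. Fully home its centre is at tray x = -75 mm
- dark_blank: dark brown blank 62 x 42 x 25 mm in another bay, still rough: leave it; origin at the centre of its underside
- pale_blank: pale blank with a dark knot, 100 x 45 x 45 mm, in the third bay, still rough: leave it; origin at the centre of its underside
- pencil: red carpenter's pencil 169 mm long, lying right of the tray; origin at the middle of its underside
- chisel: wide bench chisel 239 mm long, lying right of the tray; origin at the middle of its underside
- offcut: thin yellowish strip of wood 130 x 30 x 9 mm, lying left of the tray; origin at the middle of its underside
- marker_left (a joint): hinge of the marker paddle of the left bay, rad: 0 = lying level towards the robot with its red face up, pi/2 = standing upright, 3.14 = lying level on the far side with its green face up (hard stops at both ends). It starts at 0 to 0.2. Stiff hinge: stays at any angle it is left at; 0.6 N at right angles on the tab turns it
- marker_left_hinge (a point): point on the hinge line (tray y axis) of the left marker, above the middle of its bay, 90 mm above the table
- marker_left_tab (a point): middle of the end of the left marker's thumb lip, 66 mm out from the hinge line. The paddle is 5 mm thick (2.5 mm either side of the hinge line), 54 mm wide to 48 mm from the hinge, then a tab 30 mm wide whose last 12 mm are a lip turned 34 degrees to the red side (up at joint 0). It overhangs the top rail by 43 mm; under it is only the bay
- marker_left_red: red half (with white bar) of the left paddle's thickness; origin on the hinge line, x from the free end to the hinge
- marker_left_green: green half (with white tick) of the left paddle's thickness, on the other face; origin on the hinge line
- marker_middle (a joint): hinge of the marker paddle of the middle bay, rad: 0 = lying level towards the robot with its red face up, pi/2 = standing upright, 3.14 = lying level on the far side with its green face up (hard stops at both ends). It starts at 0 to 0.2. Stiff hinge: stays at any angle it is left at; 0.6 N at right angles on the tab turns it
- marker_middle_hinge (a point): point on the hinge line (tray y axis) of the middle marker, above the middle of its bay, 90 mm above the table
- marker_middle_tab (a point): middle of the end of the middle marker's thumb lip, 66 mm out from the hinge line. The paddle is 5 mm thick (2.5 mm either side of the hinge line), 54 mm wide to 48 mm from the hinge, then a tab 30 mm wide whose last 12 mm are a lip turned 34 degrees to the red side (up at joint 0). It overhangs the top rail by 43 mm; under it is only the bay
- marker_middle_red: red half (with white bar) of the middle paddle's thickness; origin on the hinge line, x from the free end to the hinge
- marker_middle_green: green half (with white tick) of the middle paddle's thickness, on the other face; origin on the hinge line
- marker_right (a joint): hinge of the marker paddle of the right bay, rad: 0 = lying level towards the robot with its red face up, pi/2 = standing upright, 3.14 = lying level on the far side with its green face up (hard stops at both ends). It starts at 0 to 0.2. Stiff hinge: stays at any angle it is left at; 0.6 N at right angles on the tab turns it
- marker_right_hinge (a point): point on the hinge line (tray y axis) of the right marker, above the middle of its bay, 90 mm above the table
- marker_right_tab (a point): middle of the end of the right marker's thumb lip, 66 mm out from the hinge line. The paddle is 5 mm thick (2.5 mm either side of the hinge line), 54 mm wide to 48 mm from the hinge, then a tab 30 mm wide whose last 12 mm are a lip turned 34 degrees to the red side (up at joint 0). It overhangs the top rail by 43 mm; under it is only the bay
- marker_right_red: red half (with white bar) of the right paddle's thickness; origin on the hinge line, x from the free end to the hinge
- marker_right_green: green half (with white tick) of the right paddle's thickness, on the other face; origin on the hinge line

How it is judged:
On the way, in this order (a step that is already met when the one before it is completed fails the run):
1. the reddish-brown blank is home against the back stop of its bay (x of red_blank_centre in the frame of tray above -0.081 m and z of red_blank_centre in the frame of tray below 0.028 m and angle between red_blank_centre's own z axis and vertical below 0.1 rad), for 0.2 s.
2. the marker of that bay lies flat on the far side, green face up (((y of red_blank_centre in the frame of tray between 0.042 and 0.102 m and value of joint marker_left above 2.97 rad and value of joint each of marker_middle, marker_right below 0.5 rad) or (y of red_blank_centre in the frame of tray between -0.03 and 0.03 m and value of joint marker_middle above 2.97 rad and value of joint each of marker_left, marker_right below 0.5 rad) or (y of red_blank_centre in the frame of tray between -0.102 and -0.042 m and value of joint marker_right above 2.97 rad and value of joint each of marker_left, marker_middle below 0.5 rad))), for 0.2 s.
At the end, for the whole second after the job is handed in: The reddish-brown blank rests flat on the tray floor at most 6 mm short of its bay's back stop, the marker of that bay lies on the far side within 10 degrees of level with green up, and the other two markers still lie on the near side with red up (all of step 1 and ((y of red_blank_centre in the frame of tray between 0.042 and 0.102 m and value of joint marker_left above 2.97 rad and value of joint each of marker_middle, marker_right below 0.5 rad) or (y of red_blank_centre in the frame of tray between -0.03 and 0.03 m and value of joint marker_middle above 2.97 rad and value of joint each of marker_left, marker_right below 0.5 rad) or (y of red_blank_centre in the frame of tray between -0.102 and -0.042 m and value of joint marker_right above 2.97 rad and value of joint each of marker_left, marker_middle below 0.5 rad))); the robot touches nothing.
It fails at once if the reddish-brown blank is lifted or tipped (z of red_blank_centre in the frame of tray above 0.035 m or angle between red_blank_centre's own z axis and vertical above 0.3 rad).
It fails at once if another bay's marker is turned ((y of red_blank_centre in the frame of tray between 0.042 and 0.102 m and distance of marker_middle_tab from where it was at the start of the episode above 0.02 m) or (y of red_blank_centre in the frame of tray between 0.042 and 0.102 m and distance of marker_right_tab from where it was at the start of the episode above 0.02 m) or (y of red_blank_centre in the frame of tray between -0.03 and 0.03 m and distance of marker_left_tab from where it was at the start of the episode above 0.02 m) or (y of red_blank_centre in the frame of tray between -0.03 and 0.03 m and distance of marker_right_tab from where it was at the start of the episode above 0.02 m) or (y of red_blank_centre in the frame of tray between -0.102 and -0.042 m and distance of marker_left_tab from where it was at the start of the episode above 0.02 m) or (y of red_blank_centre in the frame of tray between -0.102 and -0.042 m and distance of marker_middle_tab from where it was at the start of the episode above 0.02 m)).
It fails at once if a marker paddle is pinched between the fingers (squeezed on both faces at once) (contact force between each of marker_left_red, marker_left_green and the fingers above 12 N or contact force between each of marker_middle_red, marker_middle_green and the fingers above 12 N or contact force between each of marker_right_red, marker_right_green and the fingers above 12 N).
It fails at once if one of the other two blanks is moved (distance of any of dark_blank, pale_blank from where it was at the start of the episode above 0.015 m).
It fails at once if the pencil, the chisel or the yellowish strip is disturbed (distance of any of pencil, chisel, offcut from where it was at the start of the episode above 0.02 m).
It also fails if it takes over 48 s, if anything falls off the work surface, if the arm or the gripper's body presses on something with over 40 N, if the wrist force passes 120 N, or if a joint passes its speed limit or range.

## Robot

A 7-joint arm with a two-finger parallel gripper is mounted at the origin on a cart in front of the work surface, level with it; the furniture and walls round the work are solid. World frame = base frame: x ahead of the robot, y to its left, z up, the work surface at z = 0. Lengths are in m, angles in rad, forces in N, time in s.
With the tool pointing down it reaches from about 0.4 to 0.9 m from the base axis. Payload 5.5 kg.
Tool frame: the origin (TCP) lies on the centre line of the jaws, within the pads' length; the fingertips stand manip.tips_ahead ahead of it and the grasp point (between the pads) lies 8 mm behind it (manip.tips_ahead is the distance from the TCP to the fingertips, in m); z points along the fingers, y is the line along which they close (so a half turn about z gives the same grasp; the last joint's range is limited). The gripper opens to 92 mm and grips with 3 to 60 N. Pads are 19 mm wide; open, the fingers measure 130 mm over their backs; the gripper's body (75 mm by 190 mm) begins 47 mm behind the grasp point.
Start: joints at [-1.018, 0.501, -0.427, 1.55, 0.221, 1.138, -0.21], TCP at [0.186, 0.623, 0.238] pointing down, gripper open.
Joint ranges: [-2.88, 2.88], [-0.31, 2.03], [-1.54, 1.56], [0.2, 2.42], [-1.41, 4.55], [0.19, 2.02], [-2.57, 2.57]. Speed limits (rad/s): [2.57, 2.57, 3.14, 3.14, 3.14, 3.14, 3.14].

## Interface

Orientations are given as a 3x3 rotation matrix whose columns are the frame's x, y, z axes.
In Python, from cell import manip gives the robot as it stands. Calls block until the motion is done:
- manip.move_to(position, orientation): joint-space move of the TCP to a pose.
- manip.move_straight(position, frame=None, vel=0.15, threshold=None): straight line of the TCP; frame=None keeps the orientation; vel is the mean speed in m/s. With threshold (N) it stops when the force on the tool has changed by that much, and returns True; else False.
- manip.movej(angles): joint-space move.
- manip.grip(opening): opening from 0.0 (shut) to 1.0 (fully open); the grip force is fixed at half the most; returns when the fingers have stopped.
- manip.hold(seconds).
- manip.solve_ik(position, orientation): joint angles nearest the present ones, or None.
- manip.sense(): the state.
- manip.read_camera(name): name is "scene" or "top"; returns (picture, depth): 480x640x3 uint8, red, green, blue; 480x640 float32, m along the optical axis (not along the pixel's ray), 0 where there is no reading.
- manip.camera_model(name): a dict with "K" (3x3 intrinsics, pixels), "k1" (the pictures are not rectified: a ray, as slopes to the right and down, at radius r is drawn at 1 + k1 r^2 times it, then the intrinsics apply), "extrinsics" (4x4, takes a point from camera to world coordinates). Camera axes: x right, y up, looking along -z (the intrinsics and any distortion apply to the point x, -y, -z); pixel columns grow to the right and rows downward; lengths in m; the calibration is good to about 2 mm. A picture is of the moment at which its call begins. camera_model takes no time and is no camera call.
A pose or a line that the arm cannot do raises manip.MotionError and nothing moves.
- manip.finish_job(): hands the job in; it is judged then, once.
The state is a dict: "time_s": time; "qpos": joint angles; "dq": joint speeds; "joint_torque": joint torques, N m; "tool_pos": TCP position; "eef_rot": TCP orientation; "contact_force": force on the tool from outside, world axes, zero at the start; "wrist_torque": the same for the moment, N m; "width": opening from 0.0 (shut) to 1.0 (fully open); "finger_force": force on a finger pad.
Only numpy, scipy, OpenCV 4.12 (cv2) and the standard library are available. Lean on these libraries where they do the work, as an engineer would, in place of code of your own. Each camera call takes 0.05 s, during which the arm holds its last target. There are 200 camera calls.

## Working session

There is one attempt and no reset: what is moved stays moved. The work goes in short steps, each a Python script; the robot and the scene stay as the last script left them, time stands still between calls to the robot, and variables do not carry over. Pictures are saved under pics/ and viewed, at most 10 in all, crops included, and the job is handed in when it is done.

```bash
ls; mkdir -p pics; python3 - <<'E'
from cell import manip
import cv2,numpy as np
for n in("scene","top"):
    p,d=manip.read_camera(n); cv2.imwrite(f"pics/{n}0.png",p[:,:,::-1]); np.savez(f"{n}0.npz",p=p,d=d)
    m=manip.camera_model(n); print(n,m)
print(manip.tips_ahead,manip.sense())
E
```

```text
pics
scene {'K': array([[499.6876203 ,   0.        , 316.09441841],
       [  0.        , 499.6876203 , 241.99749034],
       [  0.        ,   0.        ,   1.        ]]), 'k1': -0.08561550915925754, 'extrinsics': array([[ 0.61031752,  0.56623453, -0.55397742,  0.07573347],
       [-0.79211943,  0.44303528, -0.41984111, -0.47562536],
       [ 0.00770301,  0.69505266,  0.71891757,  0.74958358],
       [ 0.        ,  0.        ,  0.        ,  1.        ]])}
top {'K': array([[554.67164328,   0.        , 318.35694286],
       [  0.        , 554.67164328, 239.16112269],
       [  0.        ,   0.        ,   1.        ]]), 'k1': 0.020624657532396527, 'extrinsics': array([[-1.30858775e-01,  9.62708483e-01, -2.36787580e-01,
         3.45317991e-01],
       [-9.91400999e-01, -1.27023423e-01,  3.14501025e-02,
        -6.91771427e-02],
       [ 1.99711507e-04,  2.38866966e-01,  9.71052281e-01,
         1.05202309e+00],
       [ 0.00000000e+00,  0.00000000e+00,  0.00000000e+00,
         1.00000000e+00]])}
0.011 {'time_s': 0.1, 'qpos': array([-1.01778984,  0.50179303, -0.42679933,  1.55133188,  0.2208351 ,
        1.13828992, -0.21030854]), 'dq': array([-1.14049797e-03, -3.28450562e-03,  6.49325365e-05, -2.72263948e-03,
       -1.97579377e-03, -9.36793819e-04, -7.57651733e-04]), 'joint_torque': array([-1.11034530e-02, -5.67877793e+01, -5.83820030e+00, -2.79914314e+01,
       -6.88769342e-02,  2.40449805e-02,  6.33111927e-05]), 'tool_pos': array([0.18562732, 0.62229977, 0.23676256]), 'eef_rot': array([[-9.58311945e-01,  2.85723509e-01, -5.41690659e-04],
       [ 2.85724019e-01,  9.58310478e-01, -1.67686082e-03],
       [ 3.99892777e-05, -1.76172978e-03, -9.99998447e-01]]), 'contact_force': array([-0.49543147,  0.14768706, -0.18572885]), 'wrist_torque': array([-0.04918774, -0.05258436,  0.02817109]), 'finger_force': 0.0, 'width': 1.0005099772504655}
```

View pics/scene0.png

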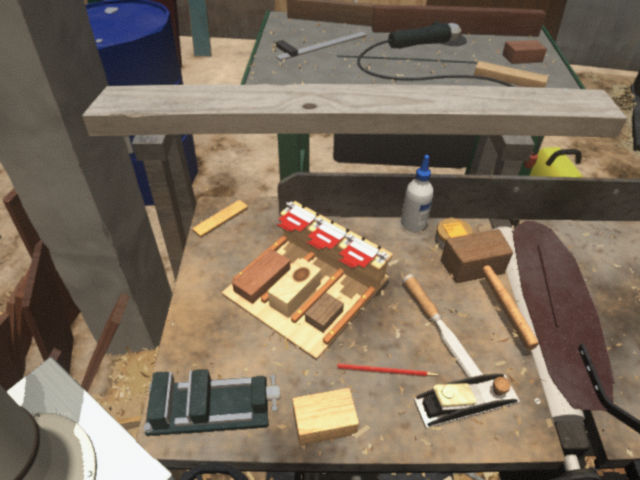

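View pics/top0.png

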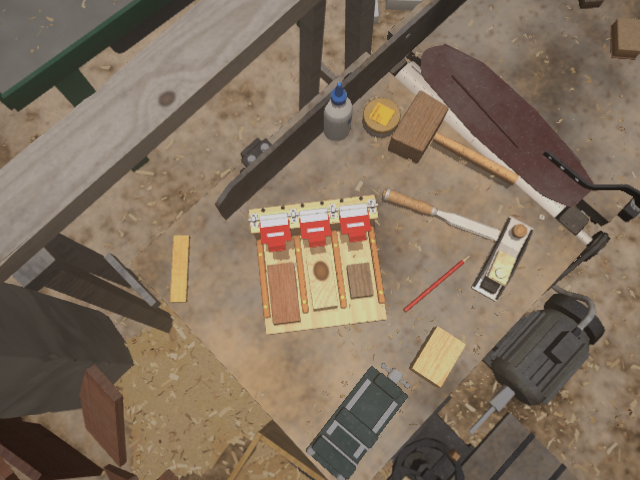

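The red-brown blank is in the left bay: top picture (284,293), scene picture (262,275). The left marker is at (275,233) in top. Front floor corners are at about (266,333) and (385,320). A beam and a fence stand behind the tray, so I'll check their clearance too.

```bash
cat > h.py <<'E'
import numpy as np,cv2
from cell import manip
def rays(n,uv):
    m=manip.camera_model(n); uv=np.asarray(uv,float).reshape(-1,2)
    K=m["K"]; q=(uv-K[:2,2])/[K[0,0],K[1,1]]; s=q.copy()
    for _ in range(20): s=q/(1+m["k1"]*(s**2).sum(1,keepdims=True))
    E=m["extrinsics"]; return E[:3,3],np.c_[s[:,0],-s[:,1],-np.ones(len(s))]@E[:3,:3].T
def plane(n,uv,z):
    c,r=rays(n,uv); return c+r*((z-c[2])/r[:,2])[:,None]
def cloud(n,d):
    h,w=d.shape; u,v=np.meshgrid(np.arange(w),np.arange(h))
    c,r=rays(n,np.c_[u.ravel(),v.ravel()]); return (c+r*d.reshape(-1,1)).reshape(h,w,3)
def rect(P):
    (c,s,a)=cv2.minAreaRect((P[:,:2]*1000).astype(np.float32)); return np.round(c,1),np.round(s,1),round(a,1)
E
cat > m.py <<'E'
from h import *
for n,(u0,u1,v0,v1) in {"top":(235,400,180,345),"scene":(215,405,190,365)}.items():
    f=np.load(f"{n}0.npz"); p,d=f["p"],f["d"]; C=cloud(n,d)
    hsv=cv2.cvtColor(p,cv2.COLOR_RGB2HSV); H,S,V=[hsv[...,i].astype(int) for i in range(3)]
    box=np.zeros(d.shape,bool); box[v0:v1,u0:u1]=1; box&=d>0; z=C[...,2]
    red=box&((H<6)|(H>174))&(S>190)&(V>110)
    brown=box&(H<14)&(S>90)&(V>50)&(V<190)&~red&(z>.028)&(z<.045)
    def big(m):
        k,l,s,c=cv2.connectedComponentsWithStats(m.astype(np.uint8)); o=np.argsort(-s[1:,4])+1
        return [(l==i) for i in o[:3] if s[i,4]>60]
    print(n)
    for g in big(brown): print(" brown",rect(C[g]),"z",np.median(z[g]).round(4),g.sum(),np.round(cv2.minAreaRect(np.argwhere(g)[:,::-1].astype(np.float32))[0]))
    for g in big(red): print(" red",rect(C[g]),"z pct",np.percentile(z[g],[5,50,95]).round(4),g.sum())
    g=max(big(box&(z>.004)&(z<.025)),key=lambda a:a.sum()); print(" floor",rect(C[g]))
    g=max(big(box&(z>.076)),key=lambda a:a.sum()); print(" rail",rect(C[g]))
    cs={"top":[(265.5,333),(385,320)],"scene":[(224,292),(319,354)]}[n]
    q=plane(n,cs,.009); print(" front corners",q.round(4),np.linalg.norm(q[0]-q[1]).round(4),"yaw",np.degrees(np.arctan2(q[0,0]-q[1,0],-(q[0,1]-q[1,1]))).round(2))
    # obstacles
    a=(d>0)&(C[...,0]>.5)&(C[...,0]<1.3)&(abs(C[...,1])<.6)&(z>.1); 
    for h in (.1,.2,.3,.4,.5,.6):
        b=C[a&(z>h)&(z<h+.1)]
        if len(b)>30: print(" obs",h,len(b),b.min(0).round(2),b.max(0).round(2))
E
python3 m.py
```

```text
top
 brown (array([500.8, -24.4]), array([ 49.3, 109.8]), 89.6) z 0.0371 1567 [283. 293.]
 floor (array([ 512.8, -101.2]), array([238.1, 197.8]), 89.5)
 rail (array([609.2, -96.9]), array([234.7,  90.1]), 89.7)
 front corners [[ 0.4345  0.0179  0.009 ]
 [ 0.4292 -0.206   0.009 ]] 0.224 yaw 178.63
 obs 0.1 32675 [ 0.56 -0.41  0.1 ] [1.05 0.45 0.18]
scene
 brown (array([502.6, -27.3]), array([ 49.9, 114.1]), 85.8) z 0.0342 241 [264. 278.]
 red (array([592.5, -28.1]), array([37.8, 49.6]), 26.4) z pct [0.0913 0.0935 0.0964] 120
 red (array([ 586.9, -160.9]), array([49.5, 26.7]), 47.5) z pct [0.0928 0.095  0.1003] 110
 red (array([584.9, -93.3]), array([47.2, 34.7]), 74.4) z pct [0.0927 0.0943 0.0978] 104
 floor (array([536.7, -97.6]), array([244.1, 234.7]), 0.6)
 rail (array([610.5, -97.2]), array([231.9,  91.7]), 89.8)
 front corners [[ 0.4358  0.0135  0.009 ]
 [ 0.4396 -0.2087  0.009 ]] 0.2223 yaw -179.03
 obs 0.1 30723 [ 0.5  -0.54  0.1 ] [1.3  0.59 0.2 ]
 obs 0.2 1831 [0.5 0.5 0.2] [0.64 0.59 0.3 ]
 obs 0.3 1973 [0.5 0.5 0.3] [0.64 0.59 0.4 ]
 obs 0.4 168 [0.5 0.5 0.4] [0.56 0.54 0.43]
```

```bash
cat > obs.py <<'E'
from h import *
for n in("top","scene"):
    d=np.load(f"{n}0.npz")["d"]; C=cloud(n,d).reshape(-1,3)[d.ravel()>0]
    a=C[(C[:,2]>.22)&(C[:,0]<.9)&(C[:,0]>-.2)&(C[:,1]>-.3)&(C[:,1]<1)]
    print(n,"tall");[print(z,len(b),np.percentile(b,[1,99],axis=0).round(2).tolist()) for z in(.22,.4,.6) for b in[a[(a[:,2]>z)&(a[:,2]<z+.18)]] if len(b)>20]
    b=C[(C[:,2]>.02)&(C[:,0]>.67)&(C[:,0]<1.0)]
    for y in np.arange(-.2,.2,.05):
        e=b[abs(b[:,1]-y)<.02]
        if len(e): print(" y",y.round(2),"xmin",np.percentile(e[:,0],2).round(3),"zmax",e[:,2].max().round(3))
th=np.radians(30); X=np.array([1,0,0]);
for s in(1,-1):
    yv=np.array([0,s,0.]); 
    for t in(30,40,90):
        t=np.radians(t); zv=np.array([np.cos(t),0,-np.sin(t)]); R=np.c_[np.cross(yv,zv),yv,zv]
        print(s,np.degrees(t),[ (None if q is None else np.round(q,2).tolist()) for p in([.45,-.025,.13],[.57,-.025,.075],[.62,-.025,.15],[.66,-.025,.12],[.40,-.025,.2],[.41,-.025,.03],[.49,-.025,.03]) for q in[manip.solve_ik(np.array(p)-.011*zv,R)]])
E
python3 obs.py
```

```text
top tall
 y -0.2 xmin 0.803 zmax 0.148
 y -0.15 xmin 0.8 zmax 0.182
 y -0.1 xmin 0.778 zmax 0.171
 y -0.05 xmin 0.741 zmax 0.174
 y -0.0 xmin 0.704 zmax 0.173
 y 0.05 xmin 0.673 zmax 0.173
 y 0.1 xmin 0.826 zmax 0.173
 y 0.15 xmin 0.788 zmax 0.173
scene tall
0.22 8490 [[0.4, 0.48, 0.22], [0.63, 0.58, 0.4]]
0.4 1084 [[0.43, 0.48, 0.4], [0.55, 0.53, 0.44]]
 y -0.2 xmin 0.804 zmax 0.145
 y -0.15 xmin 0.8 zmax 0.18
 y -0.1 xmin 0.779 zmax 0.169
 y -0.05 xmin 0.742 zmax 0.17
 y -0.0 xmin 0.704 zmax 0.171
 y 0.05 xmin 0.672 zmax 0.171
 y 0.1 xmin 0.825 zmax 0.171
 y 0.15 xmin 0.786 zmax 0.171
1 29.999999999999996 [None, None, None, [-0.03, 0.59, 0.03, 2.42, 3.15, 0.91, -1.59], None, None, None]
1 40.0 [None, None, [1.08, 0.82, -1.3, 2.4, 2.35, 0.8, -0.34], [-0.02, 0.47, 0.02, 2.34, 3.15, 0.54, -1.59], None, None, None]
1 90.0 [[-0.01, 0.25, 0.01, 2.13, -0.0, 0.76, 1.57], [0.09, 0.52, -0.12, 1.87, 0.09, 0.75, 1.49], [0.07, 0.5, -0.1, 1.71, 0.06, 0.94, 1.52], [0.09, 0.6, -0.13, 1.62, 0.09, 0.93, 1.5], [-0.11, 0.05, 0.11, 2.18, -0.01, 0.91, 1.57], [0.08, 0.4, -0.1, 2.27, 0.09, 0.48, 1.49], [0.11, 0.5, -0.13, 2.08, 0.12, 0.57, 1.46]]
-1 29.999999999999996 [None, None, None, [0.77, 0.81, -0.87, 2.39, 2.87, 0.95, 2.28], None, None, None]
-1 40.0 [None, None, [0.76, 0.49, -0.86, 2.4, 2.65, 0.57, 2.26], [0.56, 0.56, -0.64, 2.32, 2.75, 0.58, 2.15], None, None, None]
-1 90.0 [[-0.36, 0.27, 0.4, 2.14, -0.15, 0.76, -1.43], [-0.25, 0.54, 0.31, 1.89, -0.23, 0.75, -1.37], [-0.24, 0.51, 0.31, 1.72, -0.19, 0.94, -1.42], [-0.23, 0.61, 0.33, 1.63, -0.23, 0.94, -1.4], [-0.37, 0.05, 0.37, 2.18, -0.02, 0.91, -1.55], [-0.48, 0.45, 0.56, 2.29, -0.49, 0.51, -1.11], [-0.3, 0.52, 0.36, 2.1, -0.33, 0.58, -1.28]]
```

```bash
cat > ik.py <<'E'
from h import *
d=np.load("scene0.npz")["d"]; C=cloud("scene",d).reshape(-1,3)
for y in(-.05,0,.05,.1):
    b=C[(abs(C[:,1]-y)<.015)&(C[:,0]>.66)&(C[:,0]<.8)&(C[:,2]<.3)]; print("fence y",y,[(x.round(2),e.max().round(3)) for x in np.arange(.66,.8,.02) for e in[b[abs(b[:,0]-x)<.01,2]] if len(e)])
P=([.54,-.025,.075],[.57,-.025,.075],[.575,-.025,.11],[.60,-.025,.135])
for a in(0,-45,-90):
  for t in(45,50,55,60,65,70,75,80):
    for s in(1,-1):
      A,T=np.radians([a,t]); z=np.array([np.cos(T)*np.cos(A),np.cos(T)*np.sin(A),-np.sin(T)]); y=s*np.array([-np.sin(A),np.cos(A),0]); R=np.c_[np.cross(y,z),y,z]
      r=[manip.solve_ik(np.array(p)-.011*z,R) for p in P]
      print(a,t,s,"".join("o" if q is not None else "x" for q in r), None if r[1] is None else np.round(r[1],2))
E
python3 ik.py
```

```text
fence y -0.05 [(np.float64(0.72), np.float64(0.001)), (np.float64(0.74), np.float64(0.119)), (np.float64(0.76), np.float64(0.119)), (np.float64(0.78), np.float64(0.119))]
fence y 0 [(np.float64(0.7), np.float64(0.119)), (np.float64(0.72), np.float64(0.119)), (np.float64(0.74), np.float64(0.119))]
fence y 0.05 [(np.float64(0.66), np.float64(0.096)), (np.float64(0.68), np.float64(0.118)), (np.float64(0.7), np.float64(0.119))]
fence y 0.1 [(np.float64(0.66), np.float64(0.001)), (np.float64(0.68), np.float64(0.002)), (np.float64(0.7), np.float64(0.002))]
0 45 1 xxxo None
0 45 -1 xxxo None
0 50 1 xxoo None
0 50 -1 xxoo None
0 55 1 xooo [ 0.49  0.45 -0.55  2.37  2.45  0.31 -0.78]
0 55 -1 xooo [ 0.37  0.43 -0.42  2.37  2.59  0.28  2.19]
0 60 1 oooo [ 0.48  0.44 -0.55  2.31  1.94  0.22 -0.29]
0 60 -1 oooo [-0.42  0.42  0.47  2.33  4.18  0.2   0.46]
0 65 1 oooo [ 0.56  0.46 -0.65  2.24  1.3   0.27  0.36]
0 65 -1 oooo [-0.45  0.43  0.52  2.27 -1.32  0.21 -0.32]
0 70 1 oooo [ 0.13  0.4  -0.16  2.18  0.28  0.23  1.31]
0 70 -1 oooo [-0.25  0.4   0.29  2.19 -0.49  0.24 -1.12]
0 75 1 oooo [ 0.09  0
[... 1376 characters left out ...]
90 55 1 oooo [-0.48  0.67  0.17  1.83  0.58  0.96 -0.75]
-90 55 -1 oooo [-0.02  0.71 -0.44  1.81  0.93  1.19  2.14]
-90 60 1 oooo [-0.43  0.63  0.16  1.84  0.52  0.91 -0.68]
-90 60 -1 oooo [ 0.02  0.67 -0.43  1.83  0.87  1.11  2.21]
-90 65 1 oooo [-0.38  0.6   0.15  1.86  0.45  0.86 -0.58]
-90 65 -1 oooo [ 0.06  0.63 -0.43  1.84  0.8   1.03  2.3 ]
-90 70 1 oooo [-0.33  0.57  0.14  1.87  0.37  0.82 -0.48]
-90 70 -1 oooo [ 0.11  0.61 -0.43  1.85  0.72  0.97  2.39]
-90 75 1 oooo [-0.28  0.55  0.14  1.88  0.27  0.78 -0.35]
-90 75 -1 oooo [ 0.17  0.59 -0.43  1.86  0.64  0.91  2.49]
-90 80 1 oooo [-0.22  0.53  0.14  1.88  0.15  0.75 -0.22]
-90 80 -1 oooo [-0.98  1.09  1.35  1.91 -1.03  1.1  -2.39]
```

```bash
cat >> h.py <<'E'
def rot(t):
    t=np.radians(t); z=np.array([np.cos(t),0,-np.sin(t)]); y=np.array([0,1.,0]); return np.c_[np.cross(y,z),y,z]
def tip(p,R): return np.asarray(p,float)-manip.tips_ahead*R[:,2]
E
cat > push.py <<'E'
from h import *
D=rot(90); s=manip.sense()
manip.move_straight([.23,.40,.28],vel=.2)
manip.grip(0)
manip.move_to(tip([.415,-.025,.15],D),D)
manip.move_straight(tip([.415,-.025,.017],D),vel=.1,threshold=10)
print(manip.sense()["tool_pos"],manip.sense()["contact_force"])
r=manip.move_straight(tip([.505,-.025,.017],D),vel=.05,threshold=8)
s=manip.sense(); print(r,s["time_s"],s["tool_pos"],s["contact_force"])
p,d=manip.read_camera("scene"); cv2.imwrite("pics/push.png",cv2.resize(p[180:380,200:420,::-1],None,fx=3,fy=3))
E
python3 push.py
```

```text
[ 0.41547589 -0.0249872   0.0284495 ] [0.2426863  0.21963147 0.04497771]
True 7.4667 [ 0.49153352 -0.02491208  0.02736245] [ 0.84561058  0.51881243 -0.62374074]
```

View pics/push.png

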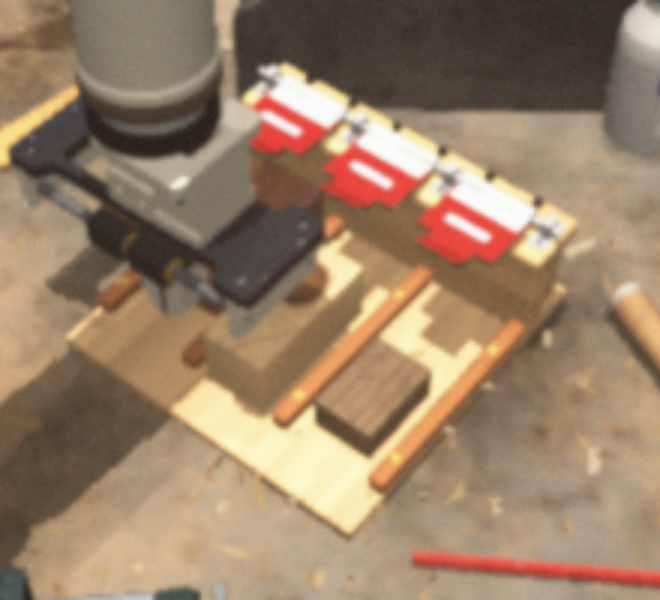

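The blank end is hidden by the gripper, but contact came at the expected home position: pad face x≈0.501. I'll press once more, back off, raise to the flip start and measure.

```bash
cat > press.py <<'E'
from h import *
D=rot(90)
p=manip.sense()["tool_pos"]; r=manip.move_straight(p+[.01,0,0],vel=.03,threshold=15)
s=manip.sense(); print(r,s["tool_pos"],s["contact_force"])
manip.move_straight([.43,-.025,.03],vel=.15); manip.move_straight([.40,-.025,.16],vel=.2)
p,d=manip.read_camera("top"); np.savez("top1.npz",p=p,d=d); C=cloud("top",d); z=C[...,2]
hsv=cv2.cvtColor(p,cv2.COLOR_RGB2HSV); H,S,V=[hsv[...,i].astype(int) for i in range(3)]
box=np.zeros(d.shape,bool); box[230:330,262:304]=1
b=box&(H<14)&(S>90)&(V<190)&(z>.028)&(z<.045); 
k,l,st,c=cv2.connectedComponentsWithStats(b.astype(np.uint8)); g=l==1+np.argmax(st[1:,4]); print("blank",rect(C[g]),np.percentile(C[g][:,0],[.5,99.5]).round(4))
for u in(275,316,355):
    q=C[190:255,u-8:u+9].reshape(-1,3); q=q[(q[:,2]>.085)]
    print("paddle",u,[(x.round(3),np.median(e).round(4)) for x in np.arange(.56,.66,.01) for e in[q[abs(q[:,0]-x)<.005,2]] if len(e)>3], "rear", np.percentile(q[:,0],[1,99]).round(4))
cv2.imwrite("pics/top1.png",cv2.resize(p[180:345,235:400,::-1],None,fx=3.6,fy=3.6)); print(manip.sense()["time_s"])
E
python3 press.py
```

```text
True [ 0.49141661 -0.02485957  0.02611576] [ 0.17266833 -0.43275148 -0.13350951]
blank (array([566.6, -23.3]), array([49.2, 60.5]), 89.1) [0.5372 0.5961]
paddle 275 [(np.float64(0.57), np.float64(0.1001)), (np.float64(0.58), np.float64(0.0946)), (np.float64(0.59), np.float64(0.0942)), (np.float64(0.6), np.float64(0.0939)), (np.float64(0.61), np.float64(0.093)), (np.float64(0.62), np.float64(0.0937)), (np.float64(0.63), np.float64(0.0948)), (np.float64(0.64), np.float64(0.0901)), (np.float64(0.65), np.float64(0.0866))] rear [0.4572 0.6477]
paddle 316 [(np.float64(0.56), np.float64(0.1009)), (np.float64(0.57), np.float64(0.0984)), (np.float64(0.58), np.float64(0.0938)), (np.float64(0.59), np.float64(0.0937)), (np.float64(0.6), np.float64(0.0931)), (np.float64(0.61), np.float64(0.0927)), (np.float64(0.62), np.float64(0.0933)), (np.float64(0.63), np.float64(0.0945)), (np.float64(0.64), np.float64(0.0925)), (np.float64(0.65), np.float64(0.086))] rear [0.5647 0.6479]
paddle 355 [(np.float64(0.56), np.float64(0.1027)), (np.float64(0.57), np.float64(0.0984)), (np.float64(0.58), np.float64(0.0945)), (np.float64(0.59), np.float64(0.0941)), (np.float64(0.6), np.float64(0.0939)), (np.float64(0.61), np.float64(0.0929)), (np.float64(0.62), np.float64(0.0933)), (np.float64(0.63), np.float64(0.0949)), (np.float64(0.64), np.float64(0.0859)), (np.float64(0.65), np.float64(0.0861))] rear [0.5642 0.6452]
9.2167
```

View pics/top1.png

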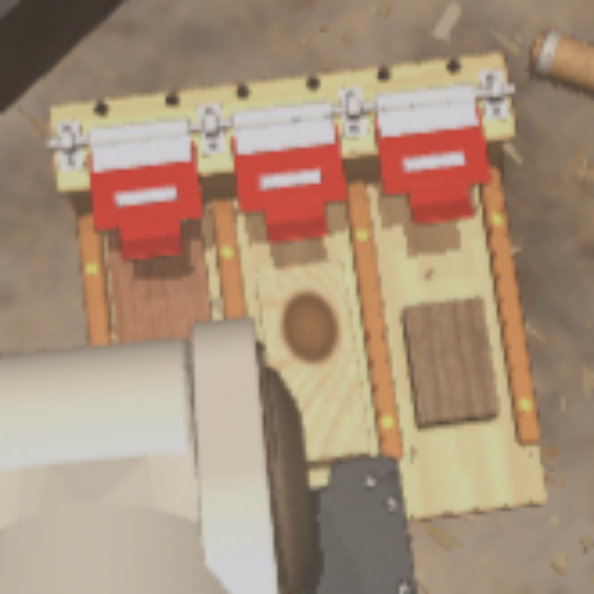

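The view shows the blank's front part running under the left paddle, whose tab end is at crop (155,255). All three paddles lie level with red up. The second press did not move the tool, so the blank is against the stop. Next, the flip.

```bash
cat > flip1.py <<'E'
from h import *
R=rot(60); t=np.array([.5,-.866]); u=np.array([.866,.5]); Hn=np.array([.632,.090]); y=-.025
W=lambda T: tip([T[0],y,T[1]],R)
def TA(phi,gap=0):  # finger's upper side on the lip end
    c,s=np.cos(phi),np.sin(phi); E=Hn+np.array([-.066*c-.005*-s*-1*-1 if 0 else -.066*c+.005*s, .066*s+.005*c])
    return E+.015*t-gap*u-.0095*u
def TB(phi,rc=.042,gap=0):  # tip on the green face
    c,s=np.cos(phi),np.sin(phi); n=np.array([-s,-c]); h=.0095*abs(-n@u)
    return Hn+rc*np.array([-c,s])+n*(.0025+h+gap)
S=TA(0,.010)
path=[TA(a) for a in np.radians([0,12,24,36,48])]+[TB(a) for a in np.radians([65,80,90])]
pathB=[TB(a) for a in np.radians([100,115,130,145,160,170])]
if __name__=="__main__":
    pts=[S-.05*t+[0,.05],S-.05*t,S]+path+pathB
    print(np.round(pts,3).tolist()); print([manip.solve_ik(W(p),R) is not None for p in pts])
    manip.move_to(W(pts[0]),R); manip.move_straight(W(pts[1])); print(manip.move_straight(W(S),vel=.08,threshold=10))
    for p in path:
        r=manip.move_straight(W(p),vel=.05,threshold=15); f=manip.sense()
        print(r,f["time_s"],f["contact_force"].round(1))
        if r: break
    p,d=manip.read_camera("scene"); cv2.imwrite("pics/flip1.png",cv2.resize(p[180:380,200:420,::-1],None,fx=3,fy=3))
E
sed -i 's/-.066\*c-.005\*-s\*-1\*-1 if 0 else //' flip1.py; python3 flip1.py
```

```text
[[0.532, 0.166], [0.532, 0.116], [0.557, 0.072], [0.565, 0.077], [0.568, 0.091], [0.573, 0.104], [0.581, 0.115], [0.591, 0.125], [0.603, 0.123], [0.613, 0.129], [0.621, 0.132], [0.63, 0.133], [0.643, 0.131], [0.655, 0.126], [0.664, 0.117], [0.67, 0.108], [0.672, 0.103]]
[True, True, True, True, True, True, True, True, True, True, True, True, True, True, True, True, True]Traceback (most recent call last):
  File "flip1.py", line 16, in <module>
    manip.move_to(W(pts[0]),R); manip.move_straight(W(pts[1])); print(manip.move_straight(W(S),vel=.08,threshold=10))
                                ~~~~~~~~~~~~~~~~~~~^^^^^^^^^^^
cell.MotionError: the arm cannot follow that straight line within its joint ranges
```

```bash
cat > chk.py <<'E'
import flip1 as f; from h import *
print(manip.sense()["qpos"].round(2),manip.sense()["time_s"])
pts=[f.S-.05*f.t+[0,.05],f.S-.05*f.t,f.S]+f.path+f.pathB
for th in(60,66,70):
    R=rot(th); print(th)
    for p in pts[:8:1]+pts[10:11]+pts[-1:]: print(manip.solve_ik(tip([p[0],-.025,p[1]],R),R).round(2))
E
python3 chk.py
```

```text
[-0.88  0.16  0.94  2.38 -0.8   0.2   2.35] 10.0583
60
[-0.88  0.16  0.94  2.38 -0.8   0.2   2.35]
[ 0.78  0.34 -0.86  2.37  1.56  0.25  0.1 ]
[ 1.05  0.87 -1.3   2.32  1.81  0.77  0.09]
[ 0.91  0.65 -1.08  2.31  1.78  0.52  0.02]
[ 0.92  0.6  -1.08  2.3   1.7   0.49  0.07]
[ 0.57  0.39 -0.64  2.29  1.57  0.22  0.09]
[ 0.57  0.37 -0.65  2.27  1.39  0.22  0.25]
[ 0.57  0.36 -0.65  2.24  1.25  0.22  0.4 ]
[ 0.56  0.4  -0.65  2.17  1.12  0.26  0.54]
[ 0.36  0.49 -0.44  2.07  1.11  0.21  0.54]
66
[-0.96  0.23  1.07  2.3  -0.65  0.38  2.19]
[-0.68  0.31  0.76  2.33 -0.95  0.27  2.47]
[ 0.57  0.45 -0.65  2.25  1.26  0.27  0.4 ]
[ 0.56  0.45 -0.65  2.23  1.19  0.28  0.47]
[-0.46  0.39  0.53  2.25 -1.    0.22  2.51]
[-0.53  0.38  0.61  2.24 -0.94  0.27  2.45]
[-0.59  0.38  0.69  2.22 -0.91  0.31  2.41]
[-0.63  0.39  0.74  2.19 -0.89  0.34  2.38]
[-0.62  0.43  0.74  2.12 -0.85  0.39  2.33]
[-0.41  0.51  0.5   2.01 -0.76  0.34  2.24]
70
[-0.93  0.27  1.05  2.24 -0.57  0.48  2.11]
[-0.77  0.37  0.89  2.27 -0.85  0.4   2.36]
[-0.47  0.43  0.55  2.23 -0.89  0.28  2.4 ]
[-0.49  0.44  0.57  2.21 -0.87  0.3   2.37]
[-0.57  0.43  0.68  2.2  -0.87  0.35  2.37]
[-0.64  0.43  0.76  2.18 -0.86  0.4   2.35]
[-0.69  0.44  0.82  2.16 -0.85  0.44  2.34]
[-0.72  0.45  0.87  2.13 -0.84  0.48  2.32]
[-0.7   0.49  0.86  2.06 -0.83  0.52  2.29]
[-0.47  0.55  0.6   1.95 -0.71  0.46  2.18]
```

```bash
sed -i 's/^    manip.move_to(W(pts\[0\]),R).*/    D=rot(90); manip.movej([.1,.2,-.12,2.1,.1,.85,1.48]); manip.movej([.78,.34,-.86,2.37,1.56,.25,.10]); print(manip.sense()["tool_pos"]); print(manip.move_straight(W(S),vel=.08,threshold=10))/' flip1.py; python3 flip1.py; python3 -c "
from h import *; s=manip.sense(); print(s['qpos'].round(2),s['tool_pos'],s['time_s'])"
```

```text
[[0.532, 0.166], [0.532, 0.116], [0.557, 0.072], [0.565, 0.077], [0.568, 0.091], [0.573, 0.104], [0.581, 0.115], [0.591, 0.125], [0.603, 0.123], [0.613, 0.129], [0.621, 0.132], [0.63, 0.133], [0.643, 0.131], [0.655, 0.126], [0.664, 0.117], [0.67, 0.108], [0.672, 0.103]]
[True, True, True, True, True, True, True, True, True, True, True, True, True, True, True, True, True]
[ 0.5255907  -0.02817108  0.1256695 ]
False
False 13.6 [ 0.2  0.7 -0.5]
False 14.025 [-0.3 -0.3 -0.7]
False 14.45 [ 0.2  0.7 -0.1]
False 14.875 [-0.   0.2  0.1]
False 15.3 [-0.4  0.2 -0.3]
False 15.7 [ 1.1 -0.4  1.1]
False 16.0917 [-0.9 -0.1  0.1]
False 16.4083 [-1.3 -0.3  0.4]
[ 0.73  0.47 -0.87  2.16  1.28  0.36  0.42] [ 0.61580115 -0.02494235  0.14151029] 16.4583
```

View pics/flip1.png

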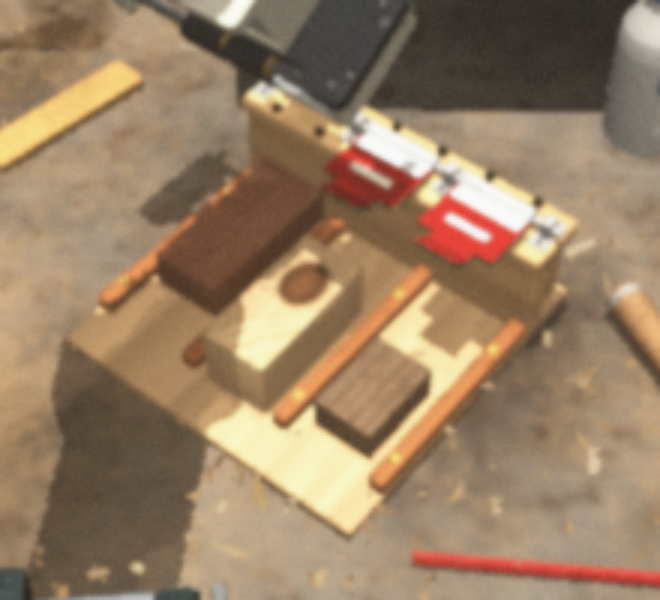

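The left paddle has left the near side and is up behind the gripper, around (310,90). The blank, at about (240,235), looks flush with the back stop. I'll continue over the top and press.

```bash
cat > flip2.py <<'E'
from flip1 import *
for p in pathB:
    r=manip.move_straight(W(p),vel=.06,threshold=15); f=manip.sense(); print(r,f["contact_force"].round(1),f["tool_pos"].round(4))
    if r: break
p=TB(np.pi); r=manip.move_straight(W(p-[0,.006]),vel=.03,threshold=8); f=manip.sense(); print("press",r,f["contact_force"].round(1),(f["tool_pos"]-W(p)).round(4))
manip.move_straight(f["tool_pos"]+[0,0,.10],vel=.15); manip.move_straight(W([.50,.24]),vel=.2)
manip.movej([.1,.2,-.12,2.1,.1,.85,1.48]);manip.movej([.9,.2,-.12,2.1,.1,.85,1.48])
for n in("scene","top"):
    p,d=manip.read_camera(n); np.savez(f"{n}2.npz",p=p,d=d)
    a,b=((180,380),(200,420)) if n=="scene" else ((180,345),(215,400)); cv2.imwrite(f"pics/{n}2.png",cv2.resize(p[a[0]:a[1],b[0]:b[1],::-1],None,fx=3,fy=3))
C=cloud("top",d); z=C[...,2]; hsv=cv2.cvtColor(p,cv2.COLOR_RGB2HSV); H,S_,V=[hsv[...,i].astype(int) for i in range(3)]
b=np.zeros(d.shape,bool); b[230:335,262:304]=1; b&=(H<14)&(S_>90)&(V<190)&(z>.028)&(z<.045); k,l,st,c=cv2.connectedComponentsWithStats(b.astype(np.uint8)); g=l==1+np.argmax(st[1:,4]); print("blank",rect(C[g]))
gr=(H>40)&(H<85)&(S_>100)&(abs(C[...,0]-.66)<.06)&(abs(C[...,1]+.025)<.05); q=C[gr]; print("green",len(q),q.mean(0).round(3),"slope",np.polyfit(q[:,0],q[:,2],1).round(3))
print(manip.sense()["time_s"],manip.sense()["tool_pos"])
E
python3 flip2.py
```

```text
False [ 0.3 -0.2 -0.7] [ 0.6248 -0.025   0.1428]
False [ 0.7 -0.  -0.6] [ 0.6375 -0.0249  0.1409]
False [ 0.1  0.4 -0.1] [ 0.6493 -0.0248  0.1351]
False [ 1.6 -0.8  0.2] [ 0.659  -0.0249  0.1259]
False [ 0.3 -0.2 -1.1] [ 0.6644 -0.0249  0.1176]
False [ 0.2  0.7 -0.3] [ 0.6667 -0.025   0.1124]
press True [-8.  -2.  13.1] [-0.0001  0.0001 -0.0007]Traceback (most recent call last):
  File "flip2.py", line 6, in <module>
    manip.move_straight(f["tool_pos"]+[0,0,.10],vel=.15); manip.move_straight(W([.50,.24]),vel=.2)
                                                          ~~~~~~~~~~~~~~~~~~~^^^^^^^^^^^^^^^^^^^^^
cell.MotionError: the arm cannot follow that straight line within its joint ranges
```

Hit the hard stop exactly as predicted. Now I'll clear the arm and check.

```bash
sed -i '/^for p in pathB/,/^manip.move_straight(f/d' flip2.py; python3 flip2.py
```

```text
blank (array([556.5, -23.7]), array([111.6,  49.6]), 0.4)flip2.py:8: RuntimeWarning: Mean of empty slice.
  gr=(H>40)&(H<85)&(S_>100)&(abs(C[...,0]-.66)<.06)&(abs(C[...,1]+.025)<.05); q=C[gr]; print("green",len(q),q.mean(0).round(3),"slope",np.polyfit(q[:,0],q[:,2],1).round(3))
  ret = um.true_divide(
Traceback (most recent call last):
  File "flip2.py", line 8, in <module>
    gr=(H>40)&(H<85)&(S_>100)&(abs(C[...,0]-.66)<.06)&(abs(C[...,1]+.025)<.05); q=C[gr]; print("green",len(q),q.mean(0).round(3),"slope",np.polyfit(q[:,0],q[:,2],1).round(3))
                                                                                                                                         ~~~~~~~~~~^^^^^^^^^^^^^^^^^
TypeError: expected non-empty vector for x
```

View pics/scene2.png

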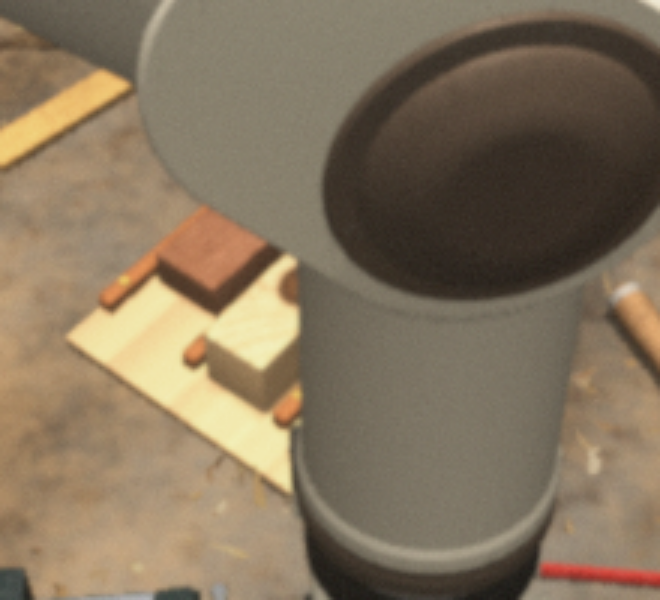

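View pics/top2.png

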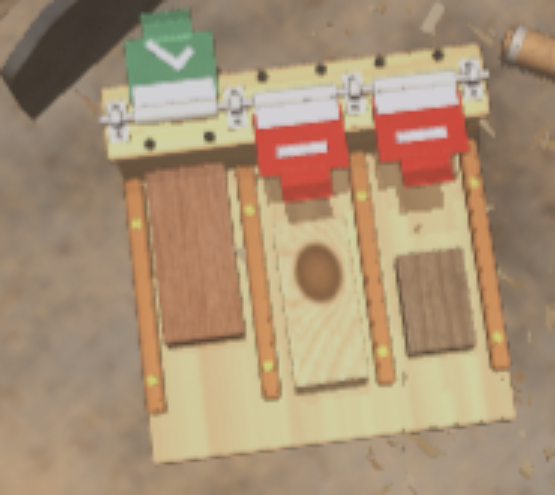

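The top view shows the left paddle on the far side, green with its tick, at (170,60). The blank's back end is at the stop (190,165), with centre x 0.5565 m, as predicted for home. The other blanks and markers are unchanged. Last, a level check on the paddle, then hand in.

```bash
python3 - <<'E'
from h import *
f=np.load("top2.npz"); p=f["p"].astype(int); C=cloud("top",f["d"])
g=(p[...,1]>p[...,0]+20)&(p[...,1]>p[...,2]+8)&(abs(C[...,1]+.025)<.05)&(abs(C[...,0]-.665)<.018)&(C[...,2]>.05)
q=C[g]; print(len(q),q[:,2].mean()); s=np.polyfit(q[:,0],q[:,2],1)[0]; print("slope",s,manip.sense()["time_s"],manip.sense()["tool_pos"])
if len(q)>50 and abs(s)<.12: print(manip.finish_job())
E
```

```text
405 0.09213551197975872
slope -0.004567823251781211 21.875 [ 0.28425925 -0.34965884  0.17648205]
the job is handed in; nothing more can be done
None
```

The job is handed in at 21.9 s: the reddish-brown blank is home against the back stop, its left-bay marker lies level on the far side showing green, and the last top view showed the other two blanks and red markers unchanged (no verdict was returned).

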